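# Set the dust extractor slider to the brass clip

## Robot

A 6-joint arm with a two-finger parallel gripper is mounted at the origin on the work surface. World frame = base frame: x ahead of the robot, y to its left, z up, the work surface at z = 0. Lengths are in m, angles in rad, forces in N, time in s.
With the tool pointing down it reaches from about 0.3 to 0.95 m from the base axis. Payload 3.1 kg.
Tool frame: the origin (TCP) lies on the front face of the gripper's body, between the roots of the fingers; the fingertips stand 73 mm ahead of it and the grasp point (between the pads) lies 54 mm ahead of it; z points along the fingers, y is the direction in which the jaws open and shut (so a half turn about z gives the same grasp; the last joint's range is limited). The gripper opens to 85 mm and grips with 20 to 120 N. Pads are 22 mm wide; open, the fingers measure 114 mm over their backs; the gripper's body (76 mm by 85 mm) begins 54 mm behind the grasp point. The pads swing forward as they close: fully open they stand 13 mm farther back than shut.
Start: joints at [-1.224, 0.308, 1.634, -0, 1.2, -0.07], TCP at [0.253, -0.572, 0.304] pointing down, gripper open.
Joint ranges: [-3.06, 3.06], [-0.79, 1.96], [0.05, 2.63], [-1.19, 4.34], [0.05, 2.64], [-2.94, 2.94]. Speed limits (rad/s): [2.79, 2.79, 3.14, 3.14, 3.14, 3.14].

## Interface

Orientations are given as a rotation vector (axis times angle).
In Python, from rig import observe, cams, order, finder gives the robot as it stands.
- The arm moves only by the tool step_arm, never from a script. Its argument "commands" is a list of rows, each a list of 7 numbers: the shift along the tool's x, y, z in m, then the turn, a rotation vector about the tool's x, y, z in degrees, then the closure in counts, from 0 (fully open) to 255 (shut). In form: [[x, y, z, wx, wy, wz, fingers], ...]. A call has 1 to 10 rows; each row is the pose to reach, as a shift and turn from the pose commanded when the call began, along the tool's axes at that moment; what a row does not reach only later rows make up. A row lasts 1/8 s, in which the tool goes at most 62.5 mm and 10.7 degrees, less where a joint would pass 70% of its speed; a pose out of reach is approached as far as the arm can. A call with a gripper value outside its range is refused whole. The fingers move at their own pace and stop on an object; "newtons" is the grip in N (left out, the last holds). Time passes only in rows, so rows that repeat a pose let the fingers close. It gives the time, the measured TCP pose, the force and the opening at its end, in the units of the state.
- observe(): the state, without advancing time (a new reading comes with each control period).
- cams.get_image(name): name is "scene" or "side" or "wrist"; returns a dict with "pixels" (400x640x3 uint8, red, green, blue), "z_map" (400x640 float32, m along the optical axis (not along the pixel's ray), 0 where there is no reading), "fx", "fy", "cx", "cy" (pixels), "origin" and "rotation" of the camera in the world. Camera axes: x right, y down, z forward; pixel columns grow to the right and rows downward; lengths in m; the calibration is good to about 2 mm. A picture is of the moment at which its call begins.
- order.hand_in(): hands the job in, once; it reports no verdict.
Trained networks look in a picture, given as the dict that the camera call returned (one of the last four; its "shot" number tells which), for a name from the list of things; names that differ only in an ending like _2 or _b are one class to them, and where a whole thing is asked for, a point or a joint stands for the part that bears it (a point fixed in the world has none). Each returns a list of dicts, best first, with "score" (0 to 1); they miss things now and then, are a little off and sometimes report something else, mostly with a low value. They report only what shows in the picture. A call takes as long as a camera call.
- finder.trace(name, picture): "pixels" (400x640 bool, what is visible of it) and "rect" ([left, top, width, height] in pixels, round what is visible of it).
The state is a dict: "time": time; "joint_pos": joint angles; "dq": joint speeds; "joint_torque": joint torques, N m; "ee_pos": TCP position; "eef_rot": TCP orientation; "ft_force": force on the tool from outside, world axes, zero at the start; "ft_torque": the same for the moment, N m; "gripper_width": opening from 0.0 (shut) to 1.0 (fully open).
Only numpy, scipy, OpenCV 4.12 (cv2) and the standard library are available. Lean on these libraries where they do the work, as an engineer would, in place of code of your own. Each camera call takes 0.05 s, during which the arm holds its last target.

## Task

Before the next flower coaster is roughed out, set the dust extractor: slide the red grip along its slot until it stands level with the brass marker clip (not the blue one), then let go of it. Leave the lamp dimmer, the box with the black grip, as it is set.

Things in the scene. Friction and masses are not known exactly. Their poses are not given: they have to be found in the camera images.
- red_grip (a point): Centre of the dust extractor's red grip: block 30 (x) x 22 (y) x 40 mm high, white line across its top; point 20 mm below its top, 20 mm above its box's top. Slides along its y only, 80 mm either way from mid-slot, against 2.5 N of friction; stays where left. Its fixed grey box, 90 (x) x 250 (y, along the slot) x 35 mm high, has the same axes, z up; place and yaw vary.
- brass_clip: Brass marker clip on the red grip's box, at the slot's +x side: 22 x 12 mm, 5 mm thick, nose towards the slot. Origin: centre of its underside, 31 mm across from the slot's centre line; axes are the box's (y along the slot). Fixed, 45 to 65 mm from mid-slot, towards either end. The grip is level with it when both have the same position along y.
- blue_clip: Blue plastic marker clip of the same shape on the same box, near the other end of the slot: a setting for another job. Origin and axes as for the brass clip.
- black_grip (a point): Centre of the lamp dimmer's black grip, on a second box of the same shape elsewhere on the bench, without clips; sizes, axes and behaviour as for the red one. Not to be moved.

How it is judged:
By the outcome, as a careful person would: the job done as asked, in the order asked, and still so for the second after the job is handed in, with the robot touching nothing.
It also fails if it takes over 27 s, if anything falls off the work surface, if the arm or the gripper's body presses on something with over 40 N, if the wrist force passes 120 N, or if a joint passes its speed limit or range.

## Working session

There is one attempt and no reset: what is moved stays moved. The work goes in short steps, Python scripts to look and compute and a tool call to move; the robot and the scene stay as the last step left them, time stands still between calls to the robot, and variables do not carry over. Pictures are saved under pics/ and viewed, and the job is handed in when it is done.

Besides the shell and the picture viewer there is one more tool, called after "Call:" in YAML: its name, and indented under it one key for each argument. step_arm: Moves the arm, as the interface text tells. Its arguments: {"type":"object","properties":{"commands":{"type":"array"},"newtons":{"type":"number"}},"required":["commands"]}

```bash
mkdir -p pics; ls
cat > h.py <<'E'
import numpy as np, cv2
from rig import observe, cams, order, finder
def save(p,n,s=1.25):
    im=cv2.cvtColor(p["pixels"],cv2.COLOR_RGB2BGR); cv2.imwrite('pics/'+n,cv2.resize(im,None,fx=s,fy=s))
def world(p,u,v,z):
    c=np.stack([(u-p["cx"])/p["fx"]*z,(v-p["cy"])/p["fy"]*z,z],-1)
    return c@np.array(p["rotation"]).T+np.array(p["origin"])
def maskpts(p,m):
    v,u=np.nonzero(m&(p["z_map"]>0)); return world(p,u,v,p["z_map"][v,u])
E
cat > a.py <<'E'
from h import *
print(observe())
for n in ["scene","side","wrist"]:
    p=cams.get_image(n); save(p,n+'0.png'); np.savez(n+'0.npz',**{k:v for k,v in p.items()})
    print(n,p["origin"],p["fx"],p["cx"],p["cy"])
    for t in ["red_grip","brass_clip","blue_clip","black_grip"]:
        for r in finder.trace(t,p)[:2]:
            w=maskpts(p,r["pixels"]); print(t,round(r["score"],2),r["rect"],len(w),np.median(w,0).round(4) if len(w) else '', w[:,2].max().round(4) if len(w) else '')
E
python3 a.py
```

```text
pics
{'time': 0.0, 'joint_pos': array([-1.22371432e+00,  3.08988221e-01,  1.63521498e+00,  5.65339621e-07,
        1.19971008e+00, -6.97100684e-02]), 'dq': array([-5.59988685e-04,  8.17777912e-04,  1.45651233e-03,  2.22847308e-04,
       -1.41233240e-04, -6.46837146e-05]), 'joint_torque': array([-1.95510361e-04, -4.15251446e+01, -2.76665264e+01, -1.11843715e-04,
        1.03789789e-02,  9.72288916e-06]), 'ee_pos': array([ 0.25275919, -0.57087708,  0.3026438 ]), 'eef_rot': array([-3.07137255e+00, -6.49491117e-01,  5.02736019e-04]), 'ft_force': array([ 0.37238814, -1.11738089,  0.05080788]), 'ft_torque': array([-0.03095104,  0.03223238,  0.00971617]), 'gripper_width': 0.9987388243240414}
scene [1.01054189 0.3530665  0.83490093] 457.0055454116954 320.3328342926968 202.72675193322019Traceback (most recent call last):
  File "a.py", line 8, in <module>
    w=maskpts(p,r["pixels"]); print(t,round(r["score"],2),r["rect"],len(w),np.median(w,0).round(4) if len(w) else '', w[:,2].max().round(4) if len(w) else '')
  File "h.py", line 9, in maskpts
    v,u=np.nonzero(m&(p["z_map"]>0)); return world(p,u,v,p["z_map"][v,u])
                                             ~~~~~^^^^^^^^^^^^^^^^^^^^^^^
  File "h.py", line 7, in world
    return c@np.array(p["rotation"]).T+np.array(p["origin"])
           ~~~~~~~~~~~~~~~~~~~~~~~~~~~^~~~~~~~~~~~~~~~~~~~~~
ValueError: operands could not be broadcast together with shapes (45,) (3,)
```

```bash
sed -i 's/np.array(p\["rotation"\]).T/R(p).T/' h.py
cat >> h.py <<'E'
from scipy.spatial.transform import Rotation as Ro
def R(p):
    r=np.array(p["rotation"],float)
    if r.shape==(3,3): return r
    if r.size==9: return r.reshape(3,3)
    return Ro.from_rotvec(r).as_matrix()
E
sed -i 's/print(n,p\["origin"\]/print(n,p["rotation"],p["origin"]/' a.py
python3 a.py
```

```text
{'time': 0.15, 'joint_pos': array([-1.22371587e+00,  3.08790467e-01,  1.63490503e+00,  2.08580402e-05,
        1.19972943e+00, -6.96982336e-02]), 'dq': array([ 0.00064869, -0.00351402, -0.00496412,  0.0005387 , -0.00232928,
       -0.00086488]), 'joint_torque': array([ 2.91576507e-04, -4.15800869e+01, -2.77147043e+01, -7.38697918e-05,
        6.02810323e-03, -9.70233174e-06]), 'ee_pos': array([ 0.25281146, -0.57101083,  0.30291466]), 'eef_rot': array([-3.07184996e+00, -6.49558761e-01,  3.67447967e-04]), 'ft_force': array([-1.33425648,  0.65580119, -0.60296974]), 'ft_torque': array([ 0.04300435, -0.00567449, -0.01136773]), 'gripper_width': 1.0004649124013238}
scene [-1.20247863 -2.45182712  0.83616452] [1.01054189 0.3530665  0.83490093] 457.0055454116954 320.3328342926968 202.72675193322019
red_grip 0.71 [260.8, 151.2, 13.5, 17.3] 207 [ 0.5136 -0.1809  0.0648] 0.0791
brass_clip 0.56 [271.9, 178.5, 7.3, 12.5] 48 [ 0.5441 -0.1382  0.0402] 0.0436
blue_clip 0.55 [241.1, 160.3, 7.3, 5.8] 37 [ 0.5369 -0.2356  0.0407] 0.0455
black_grip 0.67 [396.5, 273.4, 18.5, 25.2] 291 [0.6002 0.2357 0.0737] 0.0794
side [-2.36613982  0.66161986 -0.2203789 ] [ 0.32588034 -0.44812496  0.66612259] 378.87653296064065 318.9240207355983 195.30399561368182
red_grip 0.59 [326.5, 267.7, 19.9, 24.4] 361 [ 0.5026 -0.1968  0.0731] 0.0797
blue_clip 0.65 [359.0, 294.7, 14.6, 11.0] 99 [ 0.5336 -0.2402  0.0403] 0.0428
black_grip 0.6 [263.8, 123.1, 17.4, 16.5] 215 [0.5881 0.2239 0.0648] 0.0792
wrist [ 2.39561571 -1.55790148 -0.25677692] [ 0.32967089 -0.53937735  0.3734532 ] 351.7383517650874 319.3374442234389 197.68149681457
```

View pics/scene0.png

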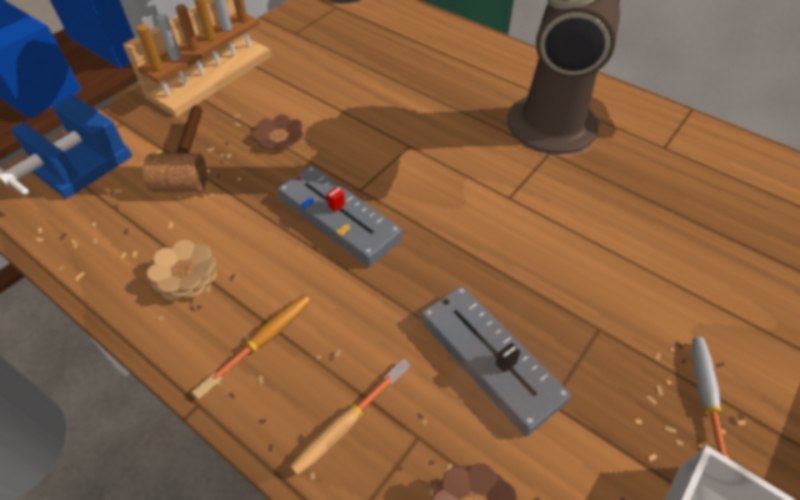

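View pics/side0.png

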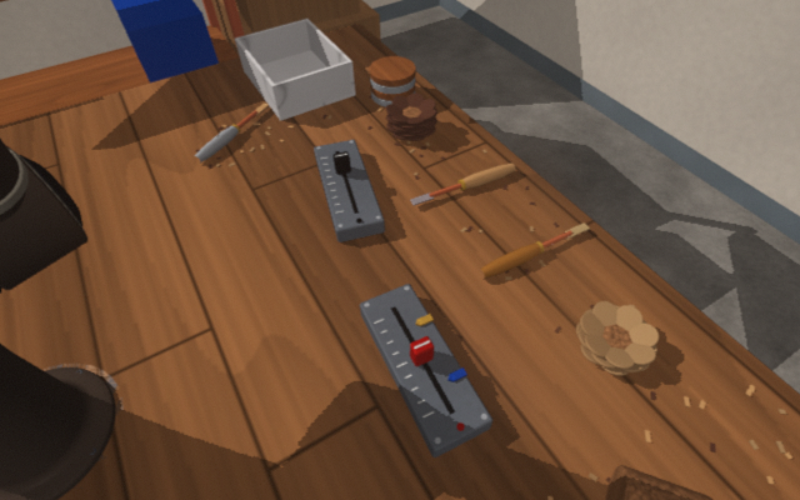

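View pics/wrist0.png

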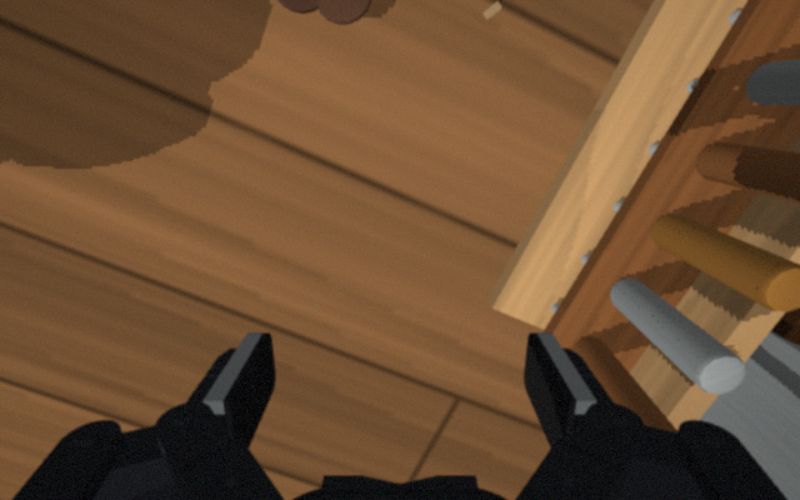

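```bash
cat > b.py <<'E'
from h import *
import sys
for n in ["scene","side"]:
    d=dict(np.load(n+'0.npz',allow_pickle=True))
    v,u=np.nonzero(d["z_map"]>0); w=world(d,u,v,d["z_map"][v,u])
    c=d["pixels"][v,u].astype(int)
    near=(np.hypot(w[:,0]-.505,w[:,1]+.19)<.17)
    s=near&(w[:,2]>.028)&(w[:,2]<.042)
    print(n,s.sum(),'top z',np.median(w[s,2]), 'table z',np.median(w[near&(abs(w[:,2])<.012),2]))
    # fine x-y hull
    r=cv2.minAreaRect((w[s,:2]*1000).astype(np.float32)); print(r)
    for nm,q in [("red",(c[:,0]>120)&(c[:,1]<60)&(c[:,2]<60)),("yel",(c[:,0]>150)&(c[:,1]>110)&(c[:,2]<80)),("blue",(c[:,2]>110)&(c[:,0]<60))]:
        k=near&q&(w[:,2]>.03); 
        if k.sum(): print(nm,k.sum(),w[k].mean(0).round(4),np.percentile(w[k,2],[5,50,95]).round(4))
        if nm=='red':
            k&=w[:,2]>.07; print(' top',k.sum(),w[k].mean(0).round(4))
E
python3 b.py
```

```text
scene 2866 top z 0.03569554145962095 table z 0.0008114499399161645
((508.2762756347656, -185.92909240722656), (252.2510986328125, 91.42510223388672), 85.12416076660156)
red 123 [ 0.5112 -0.1799  0.0617] [0.0431 0.0631 0.0771]
 top 40 [ 0.512  -0.1818  0.0746]
yel 41 [ 0.5451 -0.1386  0.0402] [0.0369 0.0402 0.0429]
blue 38 [ 0.5382 -0.2363  0.0404] [0.0374 0.0407 0.0431]
side 6118 top z 0.035373736365554465 table z 0.00036859377844178365
((505.9759826660156, -187.75433349609375), (250.3307647705078, 90.57447052001953), 84.931640625)
red 138 [ 0.5022 -0.1913  0.0737] [0.06   0.0753 0.0773]
 top 122 [ 0.5037 -0.1912  0.0754]
yel 58 [ 0.5429 -0.1416  0.0405] [0.0391 0.0405 0.0421]
blue 77 [ 0.5342 -0.2398  0.0403] [0.0389 0.0405 0.042 ]
```

```bash
cat > mv.py <<'E'
from h import *
import sys
# target TCP xyz, yaw of tool y axis (deg)
def delta(x,y,z,yaw):
    o=observe(); Rt=Ro.from_rotvec(o["eef_rot"]).as_matrix()
    best=None
    for s in (1,-1):
        a=np.radians(yaw); ty=s*np.array([np.cos(a),np.sin(a),0]); tz=np.array([0,0,-1.]); tx=np.cross(ty,tz)
        D=Ro.from_matrix(Rt.T@np.c_[tx,ty,tz]).as_rotvec(degrees=True)
        if best is None or np.linalg.norm(D)<np.linalg.norm(best): best=D
    print("t",o["time"],"q",np.array(o["joint_pos"]).round(2),"shift",(Rt.T@(np.array([x,y,z])-o["ee_pos"])).round(4),"turn",best.round(2),"pos",o["ee_pos"].round(4),"F",o["ft_force"].round(1),"w",o["gripper_width"])
if __name__=="__main__": delta(*map(float,sys.argv[1:5]))
E
python3 mv.py 0.48 -0.19 0.27 85
```

```text
t 0.9 q [-1.22  0.31  1.63  0.    1.2  -0.07] shift [ 0.362  -0.257   0.0339] turn [ 0.   -0.   28.88] pos [ 0.253  -0.5715  0.3039] F [0.4 0.9 0.4] w 0.9985433733652263
```

Call:
step_arm:
  commands:
    - [0.045,-0.032,0,0,0,4,0]
    - [0.09,-0.064,0,0,0,8,0]
    - [0.135,-0.096,0.01,0,0,12,0]
    - [0.18,-0.128,0.015,0,0,16,0]
    - [0.225,-0.16,0.02,0,0,20,0]
    - [0.27,-0.192,0.025,0,0,24,0]
    - [0.315,-0.224,0.03,0,0,28.9,0]
    - [0.362,-0.257,0.034,0,0,28.9,0]
    - [0.362,-0.257,0.034,0,0,28.9,0]
    - [0.362,-0.257,0.034,0,0,28.9,0]

```text
time: 2.15
ee_pos: [0.48, -0.19, 0.27]
eef_rot: [3.138, -0.136, -0.0]
ft_force: [-0.2, 0.2, -0.9]
gripper_width: 1.0
```

```bash
cat > w.py <<'E'
from h import *
import sys
k=sys.argv[1]
o=observe(); print(o["time"],o["ee_pos"].round(4),o["ft_force"].round(1),o["gripper_width"])
p=cams.get_image("wrist"); save(p,'w%s.png'%k); np.savez('w%s.npz'%k,**p)
C=np.array([.507,-.187]); ex=np.array([np.cos(np.radians(-5)),np.sin(np.radians(-5))]); ey=np.array([-ex[1],ex[0]])
print(p["origin"],R(p).round(3).tolist())
for t in ["red_grip","brass_clip","blue_clip","black_grip"]:
    for r in finder.trace(t,p)[:2]:
        w=maskpts(p,r["pixels"])
        if not len(w): print(t,'nodepth',r["rect"]);continue
        zt=np.percentile(w[:,2],90); q=w[w[:,2]>zt-.006]; m=(q.min(0)+q.max(0))/2
        loc=np.c_[(q[:,:2]-C)@ex,(q[:,:2]-C)@ey]
        lo,hi=np.percentile(loc,[2,98],axis=0)
        print(t,round(r["score"],2),np.round(r["rect"]),len(q),'top z',zt.round(4),'mean',q.mean(0).round(4),'loc mean',loc.mean(0).round(4),'mid',((lo+hi)/2).round(4),'size',(hi-lo).round(4))
v,u=np.nonzero(p["z_map"]>0); w=world(p,u,v,p["z_map"][v,u])
s=(np.hypot(w[:,0]-.505,w[:,1]+.19)<.16)&(w[:,2]>.03)&(w[:,2]<.0385)
print(s.sum(),cv2.minAreaRect((w[s,:2]*1000).astype(np.float32)))
E
python3 w.py 1; python3 mv.py 0.507 -.187 .12 85
```

```text
2.15 [ 0.48 -0.19  0.27] [-0.2  0.2 -0.9] 0.9997720302318336
[ 0.56342367 -0.19840426  0.3394836 ] [[-0.086, -0.944, -0.319], [-0.996, 0.081, 0.028], [-0.0, 0.321, -0.947]]
red_grip 0.96 [302. 133.  29.  42.] 1011 top z 0.0757 mean [ 0.5082 -0.1912  0.0745] loc mean [ 0.0016 -0.0041] mid [ 0.0012 -0.0039] size [0.0276 0.02  ]
brass_clip 0.86 [243.  90.  21.  38.] 431 top z 0.0404 mean [ 0.5442 -0.1423  0.0394] loc mean [0.0332 0.0477] mid [0.033  0.0478] size [0.0242 0.0112]
blue_clip 0.59 [364.  94.  15.  35.] 465 top z 0.0403 mean [ 0.5357 -0.24    0.0393] loc mean [ 0.0332 -0.0503] mid [ 0.0328 -0.0504] size [0.0251 0.0116]
26526 ((507.8869323730469, -187.72409057617188), (249.3406219482422, 88.55116271972656), 85.09207916259766)
t 2.4 q [-0.46  0.14  1.92 -0.    1.09  1.2 ] shift [ 0.027  -0.0067  0.15  ] turn [ 0.01 -0.01 -0.15] pos [ 0.4795 -0.1912  0.27  ] F [0.7 0.5 0.8] w 1.0042034069607846
```

View pics/w1.png

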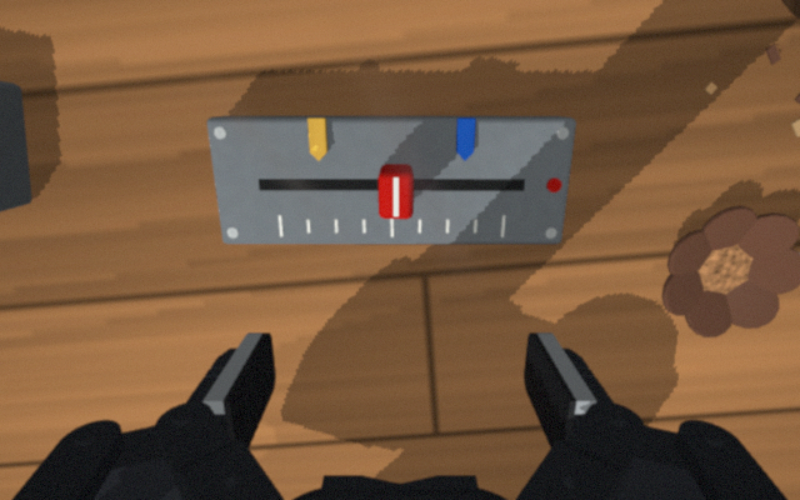

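Call:
step_arm:
  commands:
    - [0.014,0,0.05,0,0,0,0]
    - [0.028,0,0.08,0,0,0,0]
    - [0.028,0,0.08,0,0,0,0]
    - [0.028,0,0.08,0,0,0,0]

```text
time: 2.9
ee_pos: [0.5079, -0.1932, 0.1907]
eef_rot: [3.138, -0.139, 0.001]
ft_force: [0.1, -0.4, 0.3]
gripper_width: 0.997
```

```bash
python3 w.py 2; python3 mv.py 0.508 -.191 .118 85
```

```text
2.9 [ 0.5079 -0.1932  0.1907] [ 0.1 -0.4  0.3] 0.9972470500239514
[ 0.59128955 -0.2017668   0.26028785] [[-0.088, -0.944, -0.319], [-0.996, 0.083, 0.029], [-0.001, 0.32, -0.947]]
red_grip 0.56 [296. 193.  38.  63.] 1752 top z 0.0755 mean [ 0.5091 -0.1916  0.0743] loc mean [ 0.0025 -0.0044] mid [ 0.0014 -0.0043] size [0.0276 0.0207]
brass_clip 0.58 [222. 144.  22.  42.] 685 top z 0.0403 mean [ 0.5447 -0.1428  0.0393] loc mean [0.0337 0.0473] mid [0.0333 0.0474] size [0.0239 0.0109]
blue_clip 0.68 [377. 145.  21.  45.] 740 top z 0.0402 mean [ 0.5358 -0.24    0.0392] loc mean [ 0.0333 -0.0502] mid [ 0.0327 -0.0504] size [0.0253 0.0114]
40470 ((507.83526611328125, -188.19949340820312), (248.93215942382812, 89.66333770751953), 85.01593017578125)
t 3.15 q [-0.44  0.29  1.91 -0.    0.94  1.22] shift [-0.0006 -0.0018  0.0733] turn [ 0.05 -0.13 -0.03] pos [ 0.5083 -0.1928  0.1913] F [-0.7  1.   0.3] w 0.9992084541984981
```

View pics/w2.png

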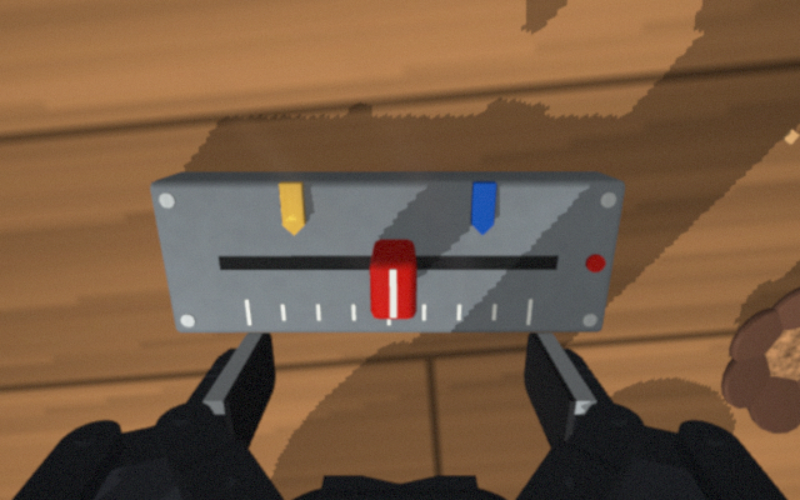

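Call:
step_arm:
  commands:
    - [0,-0.002,0.04,0,0,0,0]
    - [0,-0.002,0.073,0,0,0,0]
    - [0,-0.002,0.073,0,0,0,0]
    - [0,-0.002,0.073,0,0,0,100]
    - [0,-0.002,0.073,0,0,0,230]
    - [0,-0.002,0.073,0,0,0,230]
    - [0,-0.002,0.073,0,0,0,230]
    - [0,-0.002,0.073,0,0,0,230]
    - [0,-0.002,0.073,0,0,0,230]
  newtons: 25

```text
time: 4.28
ee_pos: [0.5087, -0.1907, 0.118]
eef_rot: [3.138, -0.138, 0.002]
ft_force: [-0.7, 0.6, 5.5]
gripper_width: 0.255
```

```bash
python3 w.py 3; python3 mv.py 0.508 -.191 .118 85
```

```text
4.275 [ 0.5087 -0.1907  0.118 ] [-0.7  0.6  5.5] 0.25459275673480114
[ 0.59204864 -0.19921009  0.1876494 ] [[-0.087, -0.944, -0.318], [-0.996, 0.082, 0.028], [-0.001, 0.319, -0.948]]
red_grip 0.71 [290. 239.  58. 103.] 3725 top z 0.0754 mean [ 0.5097 -0.192   0.0743] loc mean [ 0.0032 -0.0048] mid [ 0.0016 -0.0048] size [0.0276 0.0201]
brass_clip 0.58 [182. 172.  40.  65.] 1539 top z 0.0402 mean [ 0.5448 -0.1427  0.0392] loc mean [0.0338 0.0474] mid [0.0328 0.0477] size [0.025  0.0115]
blue_clip 0.57 [404. 177.  35.  56.] 1550 top z 0.0401 mean [ 0.5361 -0.2399  0.0391] loc mean [ 0.0336 -0.0501] mid [ 0.0326 -0.0504] size [0.0254 0.0116]
64666 ((507.9660339355469, -188.09600830078125), (250.06246948242188, 89.5158462524414), 85.01436614990234)
t 4.525 q [-0.44  0.41  1.94  0.    0.79  1.22] shift [-0.0007  0.0004 -0.    ] turn [ 0.03 -0.08 -0.02] pos [ 0.5087 -0.1907  0.118 ] F [-0.8  1.   6.8] w 0.25757761474181334
```

View pics/w3.png

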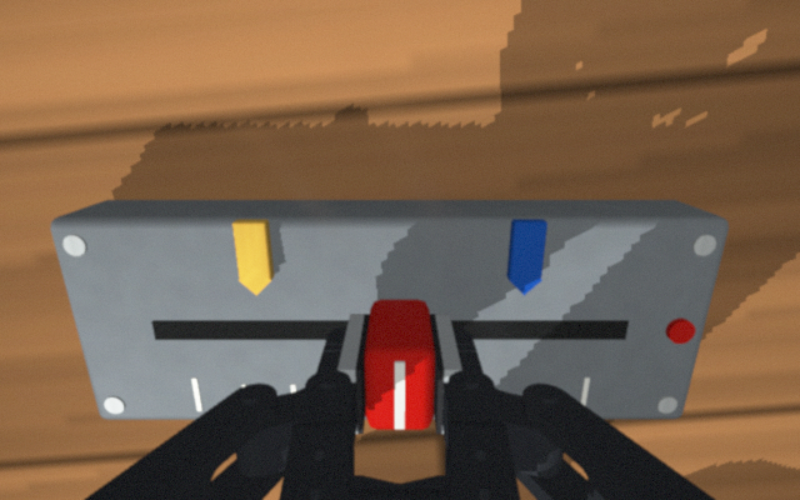

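Call:
step_arm:
  commands:
    - [0,-0.01,0,0,0,0,230]
    - [0,-0.02,0,0,0,0,230]
    - [0,-0.03,0,0,0,0,230]
    - [0,-0.04,0,0,0,0,230]
    - [0,-0.048,0,0,0,0,230]
    - [0,-0.052,0,0,0,0,230]
    - [0,-0.052,0,0,0,0,230]
    - [0,-0.052,0,0,0,0,230]
    - [0,-0.052,0,0,0,0,230]

```text
time: 5.65
ee_pos: [0.5133, -0.1388, 0.118]
eef_rot: [3.138, -0.137, 0.002]
ft_force: [-1.7, 0.6, 6.8]
gripper_width: 0.252
```

```bash
python3 w.py 4; python3 mv.py 0.508 -.191 .118 85
```

```text
5.65 [ 0.5133 -0.1388  0.118 ] [-1.7  0.6  6.8] 0.252100324624618
[ 0.59660105 -0.14731879  0.18763936] [[-0.087, -0.944, -0.318], [-0.996, 0.082, 0.028], [-0.001, 0.319, -0.948]]
red_grip 0.82 [291. 240.  57. 102.] 3724 top z 0.0755 mean [ 0.5143 -0.1401  0.0743] loc mean [0.0032 0.0473] mid [0.0016 0.0473] size [0.0276 0.0202]
brass_clip 0.59 [303. 170.  27.  67.] 1417 top z 0.0402 mean [ 0.5448 -0.1421  0.0394] loc mean [0.0338 0.0481] mid [0.0327 0.0481] size [0.0253 0.0112]
blue_clip 0.63 [518. 173.  38.  66.] 1674 top z 0.0401 mean [ 0.536  -0.2393  0.0389] loc mean [ 0.0334 -0.0496] mid [ 0.0324 -0.0502] size [0.0259 0.0117]
59678 ((508.20208740234375, -186.72445678710938), (246.36802673339844, 89.38645935058594), 85.00302124023438)
t 5.9 q [-0.35  0.39  1.97 -0.    0.79  1.31] shift [-0.0007  0.0524  0.    ] turn [ 0.03 -0.08 -0.01] pos [ 0.5133 -0.1388  0.118 ] F [-1.9  0.   6.3] w 0.25385291597546833
```

View pics/w4.png

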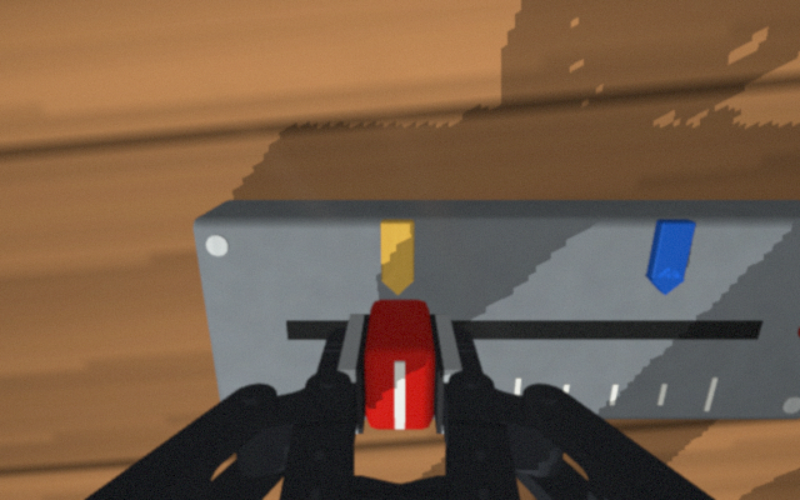

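Call:
step_arm:
  commands:
    - [0,-0.0006,0,0,0,0,230]
    - [0,-0.0006,0,0,0,0,230]
    - [0,-0.0006,0,0,0,0,230]
    - [0,-0.0006,0,0,0,0,60]
    - [0,-0.0006,0,0,0,0,60]
    - [0,-0.0006,0,0,0,0,60]
    - [0,-0.0006,0,0,0,0,60]
    - [0,-0.0006,-0.03,0,0,0,60]
    - [0,-0.0006,-0.08,0,0,0,60]
    - [0,-0.0006,-0.08,0,0,0,60]

```text
time: 7.15
ee_pos: [0.5158, -0.1391, 0.2012]
eef_rot: [3.136, -0.137, 0.015]
ft_force: [0.8, -0.1, -0.5]
gripper_width: 0.764
```

```bash
python3 w.py 5; cp a.py a2.py; sed -i 's/0\.png/9.png/;s/0\.npz/9.npz/' a2.py; python3 a2.py | grep -E "grip|clip|scene|side|wrist"
```

```text
7.15 [ 0.5158 -0.1391  0.2012] [ 0.8 -0.1 -0.5] 0.7639707752938161
[ 0.59858736 -0.14742618  0.27157691] [[-0.087, -0.947, -0.31], [-0.996, 0.083, 0.026], [0.001, 0.312, -0.95]]
red_grip 0.86 [300. 194.  36.  58.] 1528 top z 0.0756 mean [ 0.5138 -0.14    0.0744] loc mean [0.0026 0.0475] mid [0.0018 0.0474] size [0.0268 0.0207]
brass_clip 0.83 [305. 148.  20.  43.] 655 top z 0.0403 mean [ 0.5445 -0.1418  0.0394] loc mean [0.0334 0.0483] mid [0.0328 0.0483] size [0.0252 0.0115]
blue_clip 0.87 [452. 150.  23.  41.] 690 top z 0.0402 mean [ 0.5358 -0.2396  0.0391] loc mean [ 0.0333 -0.0499] mid [ 0.0326 -0.0502] size [0.0251 0.0114]
36666 ((508.02276611328125, -187.88153076171875), (249.6496124267578, 89.62805938720703), 85.14021301269531)
       -1.07162676e-02,  3.96082237e-05]), 'ee_pos': array([ 0.51142941, -0.13758377,  0.1952542 ]), 'eef_rot': array([-3.13757194,  0.13749606,  0.00508547]), 'ft_force': array([-0.47636449,  0.0073955 , -0.29109255]), 'ft_torque': array([-0.02937653,  0.00461467,  0.01460568]), 'gripper_width': 0.765599913080704}
scene [-1.20247863 -2.45182712  0.8361
[... 365 characters left out ...]
 ] [ 0.32588034 -0.44812496  0.66612259] 378.87653296064065 318.9240207355983 195.30399561368182
red_grip 0.62 [312.5, 252.1, 20.7, 15.5] 284 [ 0.5052 -0.1474  0.0699] 0.1351
blue_clip 0.63 [361.1, 296.3, 10.6, 9.8] 59 [ 0.5323 -0.2404  0.0403] 0.0431
black_grip 0.66 [264.2, 124.5, 17.6, 13.9] 189 [0.5888 0.2234 0.0647] 0.0786
wrist [ 1.96046367 -2.13828126 -0.35321676] [ 0.59607697 -0.14659866  0.26631014] 351.7383517650874 319.3374442234389 197.68149681457
red_grip 0.66 [304.3, 186.7, 37.6, 65.4] 2180 [ 0.5181 -0.1402  0.0742] 0.0773
brass_clip 0.82 [308.6, 138.1, 18.3, 45.2] 677 [ 0.5446 -0.1419  0.0394] 0.0416
blue_clip 0.84 [457.5, 142.8, 20.5, 42.6] 705 [ 0.5359 -0.2394  0.0392] 0.0412
```

View pics/w5.png

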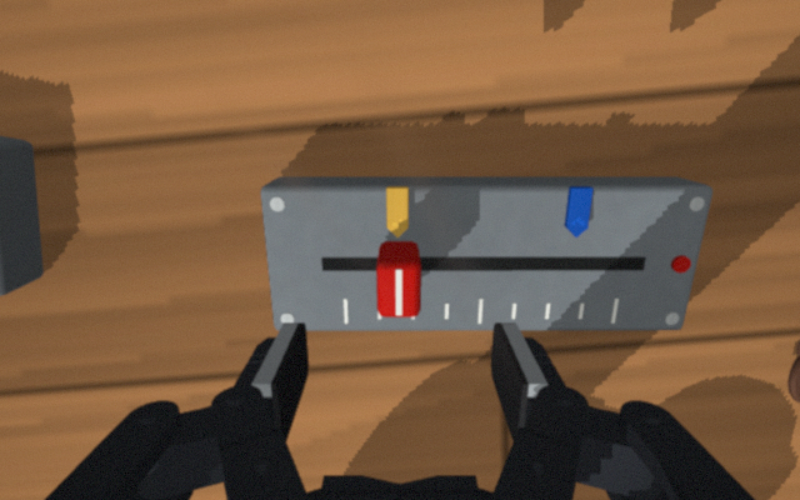

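```bash
cat > c.py <<'E'
from h import *
for f in ["w4","w5","wrist9"]:
    d=dict(np.load(f+'.npz',allow_pickle=True)); c=cv2.cvtColor(d["pixels"],cv2.COLOR_RGB2HSV).astype(int)
    v,u=np.nonzero(d["z_map"]>0); w=world(d,u,v,d["z_map"][v,u]); h=c[v,u]
    ey=np.array([np.sin(np.radians(5.0)),np.cos(np.radians(5.0))]); y=(w[:,:2]-[.508,-.188])@ey
    near=np.hypot(w[:,0]-.513,w[:,1]+.14)<.05
    def ray(k,z):
        o=np.array(d["origin"]); q=world(d,u[k].astype(float),v[k].astype(float),np.ones(k.sum()))-o
        P=o+q*((z-o[2])/q[:,2])[:,None]; yy=(P[:,:2]-[.508,-.188])@ey
        return yy.mean().round(5), ((np.percentile(yy,1)+np.percentile(yy,99))/2).round(5),k.sum()
    line=near&(w[:,2]>.066)&(h[:,1]<90)&(h[:,2]>120)&(w[:,2]<.08)
    yel=near&(w[:,2]>.037)&(w[:,2]<.045)&(h[:,0]>15)&(h[:,0]<32)&(h[:,1]>140)
    red=near&(w[:,2]>.072)&(w[:,2]<.08)
    print(f,'line',ray(line,.0752),'clip',ray(yel,.0402),'redtop',ray(red,.0752))
E
python3 c.py; python3 mv.py 0.508 -.191 .118 85
```

```text
w4 line (np.float64(0.04832), np.float64(0.04838), np.int64(467)) clip (np.float64(0.04905), np.float64(0.04908), np.int64(1370)) redtop (np.float64(0.04822), np.float64(0.04808), np.int64(4303))
w5 line (np.float64(0.04848), np.float64(0.04852), np.int64(219)) clip (np.float64(0.04904), np.float64(0.04891), np.int64(589)) redtop (np.float64(0.04835), np.float64(0.04841), np.int64(1439))
wrist9 line (np.float64(0.04849), np.float64(0.0484), np.int64(231)) clip (np.float64(0.04924), np.float64(0.0491), np.int64(637)) redtop (np.float64(0.04836), np.float64(0.04839), np.int64(1529))
t 8.15 q [-0.35  0.26  1.94  0.    0.94  1.31] shift [-0.      0.0532  0.0789] turn [ 0.   -0.01 -0.02] pos [ 0.5127 -0.138   0.1969] F [ 0.7  0.4 -0.2] w 0.7668504406843257
```

View pics/side9.png

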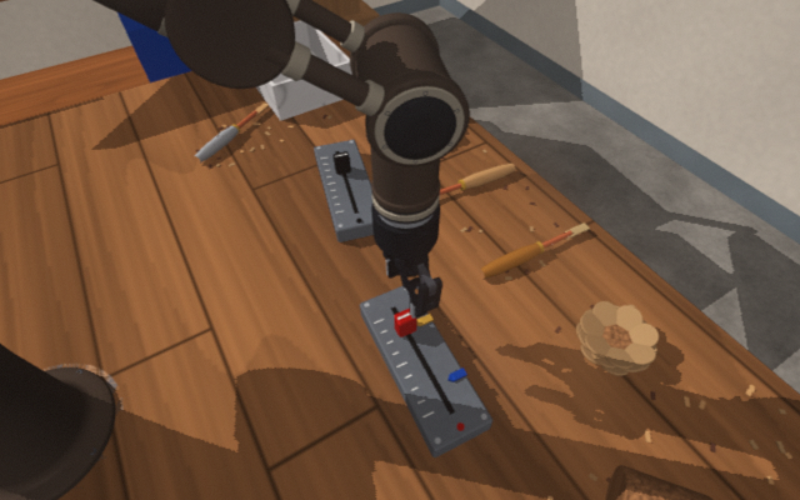

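```bash
python3 -c "
from rig import order
print(order.hand_in())"
```

```text
the job is handed in; nothing more can be done
None
```

I slid the red grip about 53 mm along its slot to the brass clip, let go of it and raised the arm clear. I then handed the job in at about 8.2 s on the robot's clock.

- **Alignment:** the last wrist-camera measurements put the grip 0.4 to 0.9 mm short of the brass clip along the slot. That is close to the measuring error, so I left it there. The view after release shows the white line level with the clip's nose.
- **Opening the gripper:** the grip did not shift measurably when I opened the fingers.
- **Black grip:** within about 1 mm of its first measured position, as seen by both fixed cameras; the arm never went near it.
- **Forces:** the wrist force readings stayed below about 7 N.
- **Missed detections:** in the final check the finder did not report the brass clip in the scene or side pictures. The alignment figure therefore rests on the wrist camera alone, from two arm positions, one of them after release.

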